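# Column of sample cases ready, shaker clamp held open

## Robot

A 7-joint arm with a two-finger parallel gripper is mounted at the origin on the work surface. World frame = base frame: x ahead of the robot, y to its left, z up, the work surface at z = 0. Lengths are in m, angles in rad, forces in N, time in s.
With the tool pointing down it reaches from about 0.35 to 0.9 m from the base axis. Payload 8.1 kg.
Tool frame: the origin (TCP) lies on the front face of the gripper's body, between the roots of the fingers; the fingertips stand ahead of it and the grasp point (between the pads) lies 47 mm ahead of it (bot.nose_length is the z of the fingertips in the tool frame, in m); z points along the fingers, y is the line along which they close (so a half turn about z gives the same grasp; the last joint's range is limited). The gripper opens to 92 mm and grips with 3 to 60 N. Pads are 19 mm wide; open, the fingers measure 130 mm over their backs; the gripper's body (75 mm by 190 mm) begins 47 mm behind the grasp point.
Start: joints at [-1.334, 0.434, 0.025, 1.573, -0.012, 1.134, -0.075], TCP at [0.208, 0.589, 0.292] pointing down, gripper open.
Joint ranges: [-2.62, 2.62], [-0.44, 2.09], [-1.27, 1.32], [0.08, 2.57], [-1.32, 4.46], [0.12, 2], [-2.74, 2.74]. Speed limits (rad/s): [2.22, 2.22, 3.01, 3.01, 3.14, 3.14, 3.14].

## Interface

Orientations are given as a 3x3 rotation matrix whose columns are the frame's x, y, z axes.
In Python, from cell import bot gives the robot as it stands. The module is installed in compiled form; this text tells all that it offers.
- The arm moves only by the tool play_rows, never from a script. Its argument "plan" is a list of rows, each a list of 7 numbers: the shift along the world's x, y, z in mm, then the turn, a rotation vector about the world's x, y, z in degrees, then the closure, from 0 (fully open) to 1 (shut). A call has 1 to 20 rows; each row is the pose to reach, as a shift and turn from the pose commanded when the call began; what a row does not reach only later rows make up. A row lasts 1/8 s, in which the tool goes at most 62.5 mm and 10.7 degrees, less where a joint would pass 70% of its speed; a pose out of reach is approached as far as the arm can. A call with a gripper value outside its range is refused whole. The fingers move at their own pace and stop on an object; "grip_force" is the grip in N (left out, the last holds). Time passes only in rows, so rows that repeat a pose let the fingers close. It gives the time, the measured TCP pose, the force, the opening and the grip force at its end, in the units of the state.
- bot.sense(): the state, without advancing time (a new reading comes with each control period).
- bot.camera(name): name is "scene" or "top"; returns (picture, depth): 420x560x3 uint8, red, green, blue; 420x560 float32, m along the optical axis (not along the pixel's ray), 0 where there is no reading.
- bot.camera_params(name): a dict with "K" (3x3 intrinsics, pixels), "rvec" (rotation vector, rad) and "tvec" (3), from world to camera coordinates, as OpenCV has them. Camera axes: x right, y down, z forward; pixel columns grow to the right and rows downward; lengths in m; the calibration is good to about 2 mm. A picture is of the moment at which its call begins. camera_params takes no time and is no camera call.
- bot.finish_job(): hands the job in; it is judged then, once.
The state is a dict: "time": time; "joints": joint angles; "dq": joint speeds; "joint_torque": joint torques, N m; "tcp_pos": TCP position; "ee_rot": TCP orientation; "contact_force": force on the tool from outside, world axes, zero at the start; "moment": the same for the moment, N m; "opening": opening from 0.0 (shut) to 1.0 (fully open); "grip_force": force on a finger pad.
Only numpy, scipy, OpenCV 4.12 (cv2) and the standard library are available. Lean on these libraries where they do the work, as an engineer would, in place of code of your own. Each camera call takes 0.05 s, during which the arm holds its last target. There are 200 camera calls.

## Task

Get the shaker ready for me: onto the sample case already standing on its platform, gently stack the other case of the same height and then the flat case on top, square and with their edges flush. Then pull the shaker's spring-loaded clamp jaw out by its bar handle until the jaw's pointer is level with the index on the scale, and finish holding it there without letting go, so that I can lift the column in with both hands. Leave the index, the case on the platform and everything else on the bench as they stand.

Things in the scene. Friction and masses are not known exactly. Their poses are not given: they have to be found in the camera images.
- case_base_center (a point): white closed plastic case with a grey lid seam and grey latches, 58 mm (its x) by 92 mm (its y) by 40 mm high (its z), about 0.22 kg; this point is its centre, half-way up. It already stands on the rubber mat on the right part (seen from the robot) of the shaker's platform, its long side roughly along the shaker's y: the bottom of the column.
- case_full_center (a point): white closed plastic case with a grey lid seam and grey latches, 58 mm (its x) by 92 mm (its y) by 40 mm high (its z), about 0.15 to 0.3 kg; this point is its centre, half-way up. It lies flat on the bench to the right of the shaker; it goes second.
- case_flat_center (a point): white closed plastic case with a grey lid seam and grey latches, 58 mm (its x) by 92 mm (its y) by 26 mm high (its z), about 0.1 to 0.2 kg; this point is its centre, half-way up. It lies flat on the bench to the right of the shaker; it goes on top.
- shaker: fixed white platform shaker; aluminium platform 280 mm (x) by 360 mm (y), its top 108 mm above the bench (rubber mat on it: 110 mm). Origin on the bench under the platform's centre; x points away from the operator, y to the left. The clamp is on the +y part, centre line 85 mm to +y of the origin, with a fixed far jaw and a moving near jaw, both 163 mm above the bench at the top.
- clamp (a joint): how far the moving jaw is pulled out towards the shaker's -x, in m: 0 closed against the spring's rest stop, 0.085 at most. The spring pulls it shut with about 4 N at 0 and about 80 N/m more (about 9 N at 0.065), and it shuts again when let go.
- pull_bar (a point): middle of the bar handle on top of the moving jaw: a round steel bar 14 mm thick and 90 mm long, along the shaker's y, 198 mm above the bench, on two 12 mm posts 38 mm either side of the middle, with 28 mm of free space between the bar and the jaw's top. It moves with the jaw; its axes are the shaker's.
- index (a joint): where the small steel index slide stands on the scale rail on the clamp's +y side: the value of joint clamp, in m, at which the jaw's pointer is level with the index line. Set somewhere from 0.054 to 0.074; it stays where it is unless pushed.
- index_line (a point): the black line on the index slide, on the side facing the jaw, 146 mm above the bench; axes are the shaker's.
- pointer (a point): tip of the thin dark pointer that sticks out of the moving jaw towards +y, over the edge of the scale rail, 146 mm above the bench; it moves with the jaw along the shaker's x; axes are the shaker's.
- jar0_center (a point): bystander: closed jar of puree, 66 mm across, 99 mm high; right of the cases; its middle.
- jar1_center (a point): bystander: closed jar of puree, 66 mm across, 99 mm high; right of the cases; its middle.
- jar2_center (a point): bystander: closed jar of puree, 66 mm across, 99 mm high; right of the cases; its middle.
- beaker_center (a point): bystander: open glass beaker, 72 mm across, 95 mm high; at the far side; its middle.
- tip_box_center (a point): bystander: grey pipette-tip box, 82 by 118 by 52 mm; at the far side, not part of the column; its middle.
- jar_lid_center (a point): bystander: loose brass-coloured jar lid, 62 mm across, 14 mm high; between the cases and the jars; its middle.
- wash_bottle_center (a point): bystander: white wash bottle, 64 mm across, 165 mm high and a thin spout above; at the far side; its middle.
There are look-alikes about, which are no part of the job. What is shaped like the part that bears case_full_center but blue is not meant. Leave any blue look-alike of the part that bears case_flat_center alone.

How it is judged:
By the outcome, as a careful person would: the job done as asked, in the order asked, and still so for the second after the job is handed in, while the arm keeps its last pose, push and grip.
It also fails if it takes over 67 s, if anything falls off the work surface, if the arm or the gripper's body presses on something with over 40 N, if the wrist force passes 120 N, or if a joint passes its speed limit or range.

## Working session

There is one attempt and no reset: what is moved stays moved. The work goes in short steps, Python scripts to look and compute and a tool call to move; the robot and the scene stay as the last step left them, time stands still between calls to the robot, and variables do not carry over. Pictures are saved under pics/ and viewed, at most 10 in all, crops included, and the job is handed in when it is done.

Besides the shell and the picture viewer there is one more tool, called after "Call:" by a JSON object that holds its "fn" and its "kwargs". play_rows: Moves the arm, as the interface text tells. Its arguments: {"type":"object","properties":{"plan":{"type":"array","items":{"type":"array","items":{"type":"number"}}},"grip_force":{"type":"number"}},"required":["plan"]}

```bash
mkdir -p pics; cat > h.py <<'E'
import numpy as np, cv2
from cell import bot
def cam(n):
    p=bot.camera_params(n); R=cv2.Rodrigues(np.array(p["rvec"],float))[0]; return np.array(p["K"]),R,np.array(p["tvec"],float).ravel()
def cloud(n,d):
    K,R,t=cam(n); v,u=np.mgrid[:d.shape[0],:d.shape[1]]
    P=np.stack([(u-K[0,2])*d/K[0,0],(v-K[1,2])*d/K[1,1],d],-1)
    return (P-t)@R
def onplane(n,u,v,z):
    K,R,t=cam(n); r=R.T@np.linalg.inv(K)@np.array([u,v,1.]); c=-R.T@t
    return c+r*(z-c[2])/r[2]
E
python3 - <<'E'
from h import *
for n in("scene","top"):
    im,d=bot.camera(n); np.savez("pics/%s0.npz"%n,im=im,d=d)
    cv2.imwrite("pics/%s0.png"%n,cv2.resize(im[:,:,::-1],(800,600),interpolation=cv2.INTER_CUBIC))
    K,R,t=cam(n); print(n,K[0,0],-R.T@t,R[2])
s=bot.sense();print(s,bot.nose_length)
E
```

```text
scene 471.7066935525664 [1.2228389  0.49128212 1.08865383] [-0.49879906 -0.43204589 -0.75135601]
top 489.0834332328674 [ 0.45683104 -0.06543807  1.43783413] [ 0.08988077 -0.00725588 -0.9959261 ]
{'time': 0.1, 'joints': array([-1.33357128,  0.43518095,  0.02497304,  1.57401345, -0.01157985,
        1.13400867, -0.07511603]), 'dq': array([-0.00020508, -0.00335138,  0.00062295, -0.00215293, -0.00256499,
        0.00064453,  0.00229638]), 'joint_torque': array([ 2.85862232e-03, -6.69126391e+01,  9.87810753e-01, -3.15145969e+01,
       -6.06113579e-02,  3.74983402e-02,  1.36977951e-04]), 'tcp_pos': array([0.20824962, 0.58888977, 0.29150337]), 'ee_rot': array([[-9.42787526e-01,  3.33394006e-01, -3.43263321e-04],
       [ 3.33394148e-01,  9.42786461e-01, -1.42507593e-03],
       [-1.51487762e-04, -1.45798579e-03, -9.99998926e-01]]), 'contact_force': array([ 0.02997101, -0.68115849,  0.04258467]), 'moment': array([ 0.01074562,  0.00013886, -0.0063257 ]), 'grip_force': 0.0, 'opening': 0.9991520583999155} 0.0655
```

View pics/scene0.png

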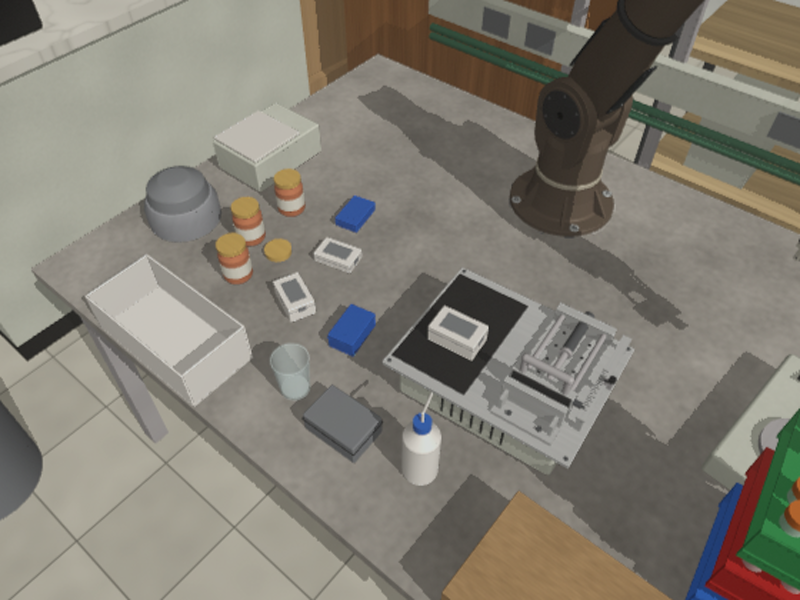

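View pics/top0.png

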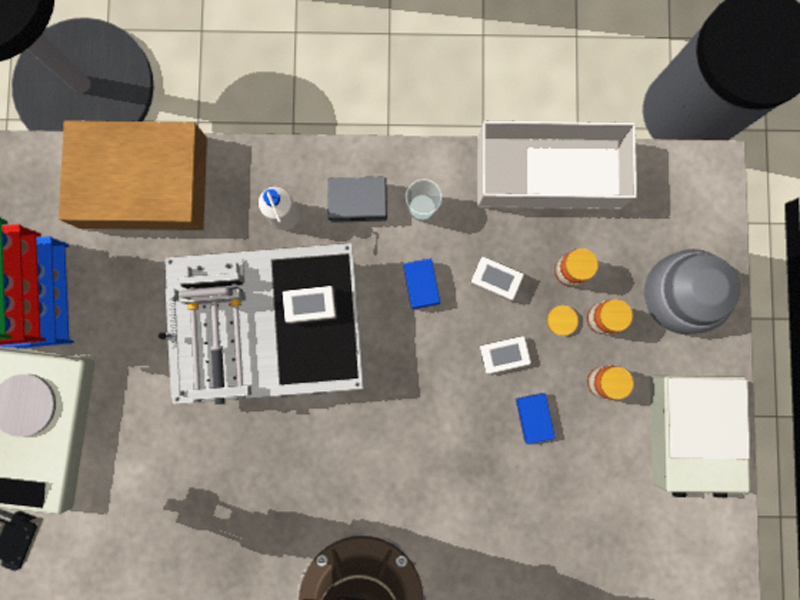

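The scene view shows the base case on the mat (458,332). Two white cases lie on the bench at (338,254) and (294,296), and there are two blue look-alikes. In the top view the base is at (308,304), the white cases at (497,278) and (505,355), the clamp at (215,330), and the index is on the left rail near (165,335).

```bash
cat >> h.py <<'E'
def fitcase(im,d,u,v,zt=None,r=45,n="top"):
    P=cloud(n,d); m=np.zeros(d.shape,bool); m[max(0,v-r):v+r,max(0,u-r):u+r]=1
    m&=d>0
    if zt is None: zt=np.median(P[v-4:v+4,u-4:u+4,2])
    m&=abs(P[...,2]-zt)<.009
    k,l=cv2.connectedComponents(m.astype(np.uint8)); m=l==l[v,u]
    q=P[m]; c,s,a=cv2.minAreaRect((q[:,:2]*1000).astype(np.float32))
    if s[0]>s[1]: a+=90   # a = direction of short side + ... long side is 'height'
    a=(a+90)%180-90  # world angle of the case's x (short) axis
    # subpixel-ish: moments centroid
    return np.round(c,1),np.round(np.sort(s),1),round(a,1),round(float(np.median(q[:,2]))*1000,1),np.round(q[:,:2].mean(0)*1000,1),int(m.sum())
E
python3 - <<'E'
from h import *
z=np.load("pics/top0.npz");im,d=z["im"],z["d"]
for nm,u,v in(("base",215,213),("A",348,195),("B",354,248),("blue1",295,199),("blue2",375,292)): print(nm,fitcase(im,d,u,v))
P=cloud("top",d)
# shaker platform
m=(abs(P[...,2]-.109)<.006); k,l,st,ce=cv2.connectedComponentsWithStats(m.astype(np.uint8)); i=1+st[1:,4].argmax(); q=P[l==i]
c,s,a=cv2.minAreaRect((q[:,:2]*1000).astype(np.float32)); print("plat",c,s,a,np.median(q[:,2]))
# yellow lid etc
crop=im[165:290,105:265]; cv2.imwrite("pics/c1.png",cv2.resize(crop[:,:,::-1],(768,600),interpolation=cv2.INTER_CUBIC))
z=np.load("pics/scene0.npz");crop=z["im"][205:330,340:460]; cv2.imwrite("pics/c2.png",cv2.resize(crop[:,:,::-1],(576,600),interpolation=cv2.INTER_CUBIC))
E
```

```text
base (array([575., 101.]), array([58.3, 93.7]), 7.6, 149.5, array([574.9, 100.2]), 763)
A (array([ 642.7, -264.7]), array([58.9, 93.7]), -23.1, 39.3, array([ 642.1, -264. ]), 644)
B (array([ 488.4, -282.7]), array([57.9, 93.2]), 13.7, 25.3, array([ 488.3, -282.2]), 642)
blue1 (array([ 630.5, -111.9]), array([57.9, 92.9]), -78.6, 39.8, array([ 630.1, -111.9]), 639)
blue2 (array([ 361.1, -343.9]), array([59.6, 93. ]), -77.8, 25.5, array([ 361.4, -343.4]), 672)
plat (542.1370849609375, 191.44078063964844) (280.1136779785156, 359.7403869628906) 5.314040660858154 0.10879209892090139
```

View pics/c1.png

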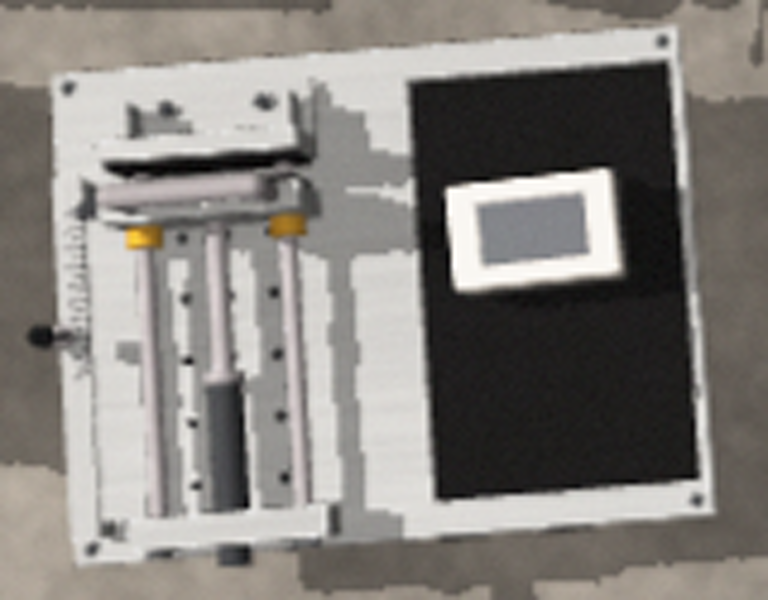

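View pics/c2.png

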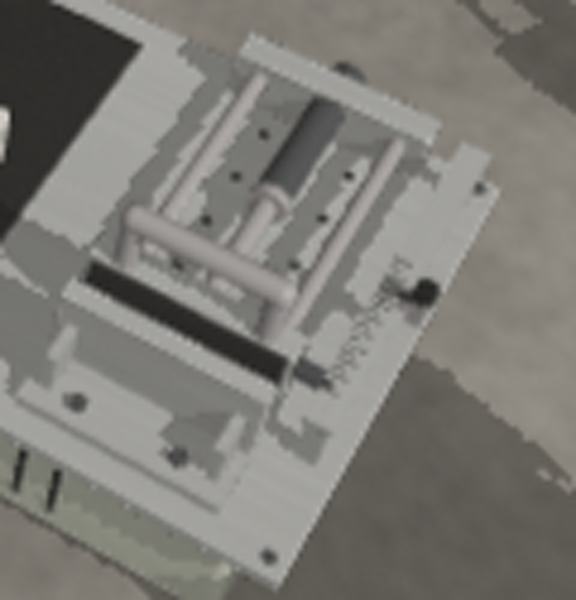

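A is the full case (top at 39 mm) and B is the flat case (25 mm). I'll go above A first.

Call:
{"fn": "play_rows", "kwargs": {"plan": [[434, -853, 20, 0, 0, -93.6, 0], [434, -853, 20, 0, 0, -93.6, 0], [434, -853, 20, 0, 0, -93.6, 0], [434, -853, 20, 0, 0, -93.6, 0], [434, -853, 20, 0, 0, -93.6, 0], [434, -853, 20, 0, 0, -93.6, 0], [434, -853, 20, 0, 0, -93.6, 0], [434, -853, 20, 0, 0, -93.6, 0], [434, -853, 20, 0, 0, -93.6, 0], [434, -853, 20, 0, 0, -93.6, 0], [434, -853, 20, 0, 0, -93.6, 0], [434, -853, 20, 0, 0, -93.6, 0], [434, -853, 20, 0, 0, -93.6, 0], [434, -853, 20, 0, 0, -93.6, 0], [434, -853, 20, 0, 0, -93.6, 0], [434, -853, 20, 0, 0, -93.6, 0], [434, -853, 20, 0, 0, -93.6, 0], [434, -853, -60, 0, 0, -93.6, 0], [434, -853, -120, 0, 0, -93.6, 0], [434, -853, -120, 0, 0, -93.6, 0]], "grip_force": 15}}

```text
time: 2.6
tcp_pos: [0.6404, -0.2606, 0.1683]
ee_rot: [[0.39, 0.921, -0.007], [0.921, -0.39, 0.004], [0.001, -0.007, -1.0]]
contact_force: [0.0, 0.9, 0.8]
opening: 0.998
grip_force: 0.0
```

Call:
{"fn": "play_rows", "kwargs": {"plan": [[0, 0, -50, 0, 0, 0, 0], [0, 0, -90, 0, 0, 0, 0], [0, 0, -102, 0, 0, 0, 0], [0, 0, -102, 0, 0, 0, 0], [0, 0, -102, 0, 0, 0, 0]]}}

```text
time: 3.22
tcp_pos: [0.6436, -0.2643, 0.0727]
ee_rot: [[0.392, 0.92, 0.003], [0.92, -0.392, -0.001], [0.0, 0.003, -1.0]]
contact_force: [-0.5, 0.7, -0.1]
opening: 0.997
grip_force: 0.0
```

Call:
{"fn": "play_rows", "kwargs": {"plan": [[0, 0, -1, 0, 0, 0, 0], [0, 0, -1, 0, 0, 0, 1], [0, 0, -1, 0, 0, 0, 1], [0, 0, -1, 0, 0, 0, 1], [0, 0, -1, 0, 0, 0, 1], [0, 0, -1, 0, 0, 0, 1]]}}

```text
time: 3.98
tcp_pos: [0.6424, -0.2638, 0.0692]
ee_rot: [[0.392, 0.92, 0.0], [0.92, -0.392, -0.0], [-0.0, 0.0, -1.0]]
contact_force: [0.6, 0.5, -1.1]
opening: 0.631
grip_force: 15.0
```

```bash
cat >> h.py <<'E'
from scipy.optimize import minimize
def fitrect(n,d,c0,a0,zt,zlo=.009,R=.075,zhi=.02):
    """pixel occupancy fit of a 58x92 rectangle at height zt (m); c0 mm, a0 deg (short axis)"""
    K,Rm,t=cam(n); P=cloud(n,d)
    v,u=np.mgrid[:d.shape[0],:d.shape[1]]
    r=(np.stack([u,v,np.ones_like(u)],-1)@np.linalg.inv(K).T)@Rm; c=-Rm.T@t
    X=(c+r*((zt-c[2])/r[...,2])[...,None])[...,:2]*1000
    sel=(np.linalg.norm(X-c0,axis=-1)<R*1000)&(d>0)
    m=((P[...,2]>zt-zlo)&(P[...,2]<zt+zhi))[sel].astype(float); X=X[sel]
    def f(p):
        a=np.deg2rad(p[2]); D=X-p[:2]
        s=abs(D@[np.cos(a),np.sin(a)])-29; l=abs(D@[-np.sin(a),np.cos(a)])-46
        o=1/(1+np.exp(np.clip(np.maximum(s,l)/.8,-40,40)))
        return ((o-m)**2).sum()
    best=min((minimize(f,[c0[0]+i,c0[1]+j,a0+k],method="Nelder-Mead",options=dict(xatol=.02,fatol=.001)) for i in(-1,1) for j in(-1,1) for k in(-1,1)),key=lambda b:b.fun)
    return np.round(best.x,2),round(best.fun,1)
E
python3 - <<'E'
from h import *
for n in("top","scene"):
    d=np.load("pics/%s0.npz"%n)["d"]
    print(n,fitrect(n,d,(575,100.6),7.6,.150),fitrect(n,d,(642.5,-264.5),-23,.040),fitrect(n,d,(488.4,-282.5),13.7,.026))
E
```

```text
top (array([574.98, 100.37,   7.02]), np.float64(15.2)) (array([ 642.24, -264.02,  -22.84]), np.float64(13.2)) (array([ 488.22, -282.19,   13.09]), np.float64(15.8))
scene (array([578.83, 103.36,   6.45]), np.float64(52.6)) (array([ 645.58, -261.09,  -22.93]), np.float64(32.3)) (array([ 491.59, -279.22,   12.95]), np.float64(44.6))
```

Call:
{"fn": "play_rows", "kwargs": {"plan": [[0, 0, 20, 0, 0, 0, 1], [0, 0, 70, 0, 0, 0, 1], [0, 0, 130, 0, 0, 0, 1], [0, 0, 190, 0, 0, 0, 1], [-8, 50, 200, 0, 0, 4, 1], [-16, 100, 200, 0, 0, 9, 1], [-25, 150, 200, 0, 0, 14, 1], [-35, 200, 200, 0, 0, 19, 1], [-45, 250, 200, 0, 0, 24, 1], [-55, 300, 200, 0, 0, 29, 1], [-63, 340, 200, 0, 0, 30.7, 1], [-67, 360, 200, 0, 0, 30.7, 1], [-67, 364, 200, 0, 0, 30.7, 1], [-67, 364, 200, 0, 0, 30.7, 1]]}}

```text
time: 5.72
tcp_pos: [0.5757, 0.0986, 0.2696]
ee_rot: [[-0.131, 0.991, 0.001], [0.991, 0.131, -0.001], [-0.001, 0.0, -1.0]]
contact_force: [0.2, -1.3, -1.4]
opening: 0.631
grip_force: 15.0
```

Call:
{"fn": "play_rows", "kwargs": {"plan": [[0, 0.7, -20, 0, 0, -0.6, 1], [0, 0.7, -35, 0, 0, -0.6, 1], [0, 0.7, -43, 0, 0, -0.6, 1], [0, 0.7, -46, 0, 0, -0.6, 1], [0, 0.7, -47, 0, 0, -0.6, 1], [0, 0.7, -47, 0, 0, -0.6, 1], [0, 0.7, -47, 0, 0, -0.6, 1]]}}

```text
time: 6.6
tcp_pos: [0.5755, 0.101, 0.2226]
ee_rot: [[-0.122, 0.992, 0.001], [0.992, 0.122, 0.0], [0.0, 0.001, -1.0]]
contact_force: [-0.6, -0.6, -1.8]
opening: 0.631
grip_force: 15.0
```

```bash
python3 - <<'E'
from h import *
im,d=bot.camera("scene"); np.savez("pics/s1.npz",im=im,d=d)
cv2.imwrite("pics/s1.png",cv2.resize(im[170:290,270:400,::-1],(650,600),interpolation=cv2.INTER_CUBIC))
s=bot.sense();print(s["tcp_pos"],s["ee_rot"][:,1],s["contact_force"])
E
```

```text
[0.57546553 0.10105227 0.22255032] [9.92473321e-01 1.22459753e-01 5.61891754e-04] [ 0.31967616  0.47993432 -1.53409074]
```

View pics/s1.png

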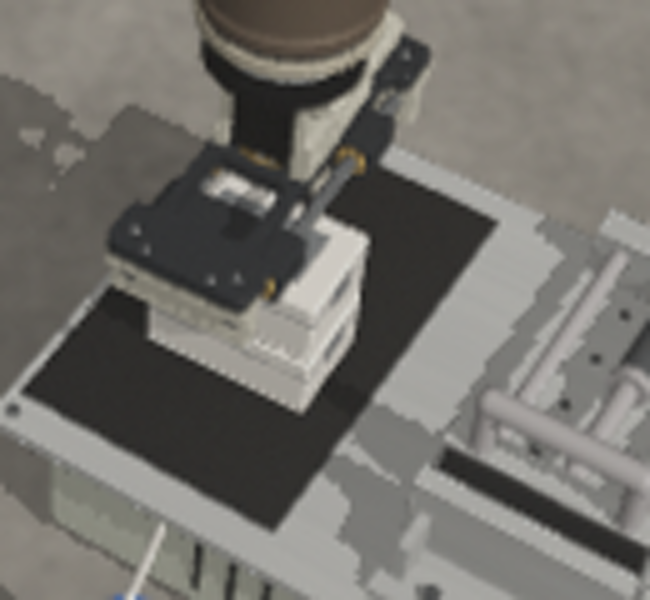

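The held case sits just over the base with its edges lined up at the visible corner (~(310,410) in the crop). Next I'll lower it to contact.

Call:
{"fn": "play_rows", "kwargs": {"plan": [[-0.3, 0, -1, 0, 0, 0, 1], [-0.3, 0, -2, 0, 0, 0, 1], [-0.3, 0, -2.5, 0, 0, 0, 1], [-0.3, 0, -3, 0, 0, 0, 1], [-0.3, 0, -3, 0, 0, 0, 1]]}}

```text
time: 7.28
tcp_pos: [0.575, 0.101, 0.2192]
ee_rot: [[-0.122, 0.992, 0.0], [0.992, 0.122, -0.0], [-0.0, 0.0, -1.0]]
contact_force: [-0.5, 1.1, -2.1]
opening: 0.63
grip_force: 15.0
```

Call:
{"fn": "play_rows", "kwargs": {"plan": [[0, 0, -0.5, 0, 0, 0, 1], [0, 0, -1, 0, 0, 0, 1], [0, 0, -1, 0, 0, 0, 1]]}}

```text
time: 7.65
tcp_pos: [0.5751, 0.1009, 0.2191]
ee_rot: [[-0.122, 0.992, 0.0], [0.992, 0.122, 0.001], [0.001, 0.0, -1.0]]
contact_force: [-3.3, 0.3, 7.4]
opening: 0.633
grip_force: 15.0
```

Call:
{"fn": "play_rows", "kwargs": {"plan": [[0, 0, 0.7, 0, 0, 0, 0.5], [0, 0, 0.7, 0, 0, 0, 0.2], [0, 0, 0.7, 0, 0, 0, 0], [0, 0, 30, 0, 0, 0, 0], [0, 0, 90, 0, 0, 0, 0], [-10, -50, 100, 0, 0, 1, 0], [-20, -110, 100, 0, 0, 3, 0], [-35, -170, 80, 0, 0, 6, 0], [-50, -230, 50, 0, 0, 6, 0], [-65, -290, 10, 0, 0, 6, 0], [-80, -345, -30, 0, 0, 6, 0], [-87, -383, -50, 0, 0, 6, 0], [-87, -383, -50, 0, 0, 6, 0], [-87, -383, -50, 0, 0, 6, 0]]}}

```text
time: 9.4
tcp_pos: [0.4879, -0.2822, 0.168]
ee_rot: [[-0.224, 0.975, -0.001], [0.975, 0.224, 0.0], [0.0, -0.0, -1.0]]
contact_force: [0.4, 0.4, 0.5]
opening: 0.999
grip_force: 0.0
```

```bash
python3 - <<'E'
from h import *
F={}
for n in("top","scene"):
    im,d=bot.camera(n); np.savez("pics/%s1.npz"%n,im=im,d=d); P=cloud(n,d)
    print(n,fitrect(n,d,(575+(n!="top")*4,100.6+(n!="top")*3),7.,.190))
    F[n]=im
s=bot.sense();print(s["tcp_pos"],s["ee_rot"][:,1])
a=cv2.resize(F["top"][190:235,190:240,::-1],(400,360),interpolation=cv2.INTER_CUBIC)
b=cv2.resize(F["scene"][195:260,290:350,::-1],(400,433),interpolation=cv2.INTER_CUBIC)[:360]
cv2.imwrite("pics/st1.png",np.hstack([a,b]))
E
```

```text
top (array([574.76,  99.36,   6.96]), np.float64(17.3))
scene (array([578.72, 102.63,   7.15]), np.float64(64.4))
[ 0.48912539 -0.28062718  0.16875377] [0.97380455 0.2273835  0.00120309]
```

View pics/st1.png

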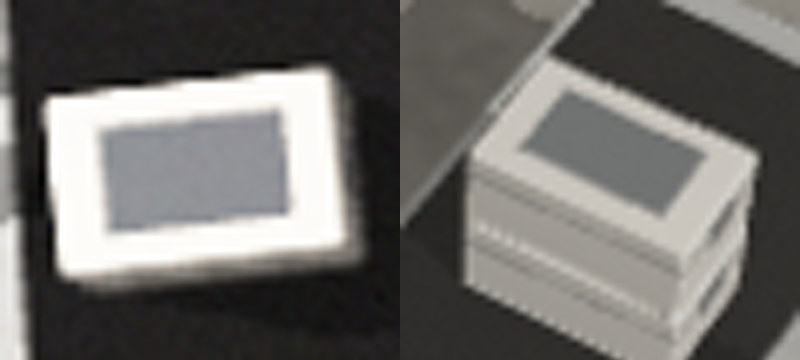

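Stack 1 looks flush, within about 1 mm. Now I'll grasp the flat case.

Call:
{"fn": "play_rows", "kwargs": {"plan": [[0, 0, -50, 0, 0, 0, 0], [0, 0, -85, 0, 0, 0, 0], [0, 0, -99, 0, 0, 0, 0], [0, 0, -99.5, 0, 0, 0, 0], [0, 0, -99.5, 0, 0, 0, 0], [0, 0, -99.5, 0, 0, 0, 0], [0, 0, -99.5, 0, 0, 0, 1], [0, 0, -99.5, 0, 0, 0, 1], [0, 0, -99.5, 0, 0, 0, 1], [0, 0, -99.5, 0, 0, 0, 1], [0, 0, -99.5, 0, 0, 0, 1]]}}

```text
time: 10.88
tcp_pos: [0.488, -0.2821, 0.0687]
ee_rot: [[-0.225, 0.974, -0.0], [0.974, 0.225, 0.0], [0.0, -0.0, -1.0]]
contact_force: [0.2, -0.1, 0.4]
opening: 0.63
grip_force: 15.0
```

Call:
{"fn": "play_rows", "kwargs": {"plan": [[0, 0, 20, 0, 0, 0, 1], [0, 0, 80, 0, 0, 0, 1], [0, 0, 140, 0, 0, 0, 1], [5, 20, 200, 0, 0, 0, 1], [15, 75, 230, 0, 0, 0, 1], [30, 135, 230, 0, 0, -1, 1], [45, 195, 230, 0, 0, -2, 1], [60, 255, 230, 0, 0, -4, 1], [75, 315, 230, 0, 0, -6, 1], [84, 360, 230, 0, 0, -6, 1], [87, 380, 225, 0, 0, -6, 1], [87.2, 383.2, 215, 0, 0, -6, 1], [87.2, 383.2, 204, 0, 0, -6, 1], [87.2, 383.2, 197, 0, 0, -6, 1], [87.2, 383.2, 194, 0, 0, -6, 1], [87.2, 383.2, 193, 0, 0, -6, 1], [87.2, 383.2, 193, 0, 0, -6, 1], [87.2, 383.2, 193, 0, 0, -6, 1]]}}

```text
time: 13.12
tcp_pos: [0.5754, 0.1012, 0.262]
ee_rot: [[-0.122, 0.992, 0.001], [0.992, 0.122, 0.0], [0.0, 0.001, -1.0]]
contact_force: [0.2, -0.8, -1.7]
opening: 0.634
grip_force: 15.0
```

Call:
{"fn": "play_rows", "kwargs": {"plan": [[-0.2, 0, -1, 0, 0, 0, 1], [-0.2, 0, -2, 0, 0, 0, 1], [-0.2, 0, -3, 0, 0, 0, 1], [-0.2, 0, -3.5, 0, 0, 0, 1], [-0.2, 0, -3.5, 0, 0, 0, 1]]}}

```text
time: 13.75
tcp_pos: [0.575, 0.1012, 0.2588]
ee_rot: [[-0.122, 0.992, 0.0], [0.992, 0.122, 0.0], [0.0, 0.0, -1.0]]
contact_force: [-2.1, -0.1, 5.2]
opening: 0.633
grip_force: 15.0
```

Call:
{"fn": "play_rows", "kwargs": {"plan": [[0, 0, 0.5, 0, 0, 0, 0.5], [0, 0, 0.5, 0, 0, 0, 0.2], [0, 0, 0.5, 0, 0, 0, 0], [0, 0, 20, 0, 0, 0, 0], [0, 0, 70, 0, 0, 0, 0], [-20, 40, 80, 0, 0, 0, 0], [-50, 90, 80, 0, 0, 0, 0], [-80, 140, 80, 0, 0, 0, 0], [-110, 180, 80, 0, 0, -1.7, 0], [-125, 190, 80, 0, 0, -1.7, 0], [-125, 190, 80, 0, 0, -1.7, 0]]}}

```text
time: 15.12
tcp_pos: [0.4491, 0.2923, 0.3382]
ee_rot: [[-0.096, 0.995, -0.0], [0.995, 0.096, 0.0], [0.0, -0.0, -1.0]]
contact_force: [0.3, 0.1, 0.8]
opening: 1.001
grip_force: 0.0
```

```bash
python3 - <<'E'
from h import *
F={}
for n in("top","scene"):
    im,d=bot.camera(n); np.savez("pics/%s2.npz"%n,im=im,d=d)
    o=(n!="top")
    print(n,fitrect(n,d,(575+o*4,100+o*3),7.,.216,zlo=.012))
    F[n]=im
    P=cloud(n,np.load("pics/%s0.npz"%n)["d"]); m=(P[...,2]>.19)&(P[...,2]<.212)&(P[...,0]>.4)&(P[...,0]<.75)&(P[...,1]>.2)&(P[...,1]<.4)
    q=P[m]; c,s,a=cv2.minAreaRect((q[:,:2]*1000).astype(np.float32)); print("bar",c,s,a,q.mean(0),len(q),q[:,2].max())
s=bot.sense();print(s["tcp_pos"],s["ee_rot"][:,1])
a=cv2.resize(F["top"][190:235,190:240,::-1],(400,360),interpolation=cv2.INTER_CUBIC)
b=cv2.resize(F["scene"][185:255,290:350,::-1],(400,467),interpolation=cv2.INTER_CUBIC)
cv2.imwrite("pics/st2.png",np.hstack([np.pad(a,((0,107),(0,0),(0,0))),b]))
E
```

```text
top (array([574.63,  98.82,   7.52]), np.float64(17.5))
bar (589.0588989257812, 280.3987121582031) (14.13513469696045, 86.33625793457031) 5.679124355316162 [0.58836118 0.28000074 0.20286165] 188 0.21124235811434672
scene (array([579.94, 103.16,   9.24]), np.float64(92.5))
bar (590.2562866210938, 281.95025634765625) (15.794493675231934, 89.01073455810547) 6.82118558883667 [0.59184698 0.28378857 0.2023719 ] 258 0.20954786748526466
[0.45079816 0.29033721 0.33837286] [9.95760194e-01 9.19847223e-02 6.68485219e-04]
```

View pics/st2.png

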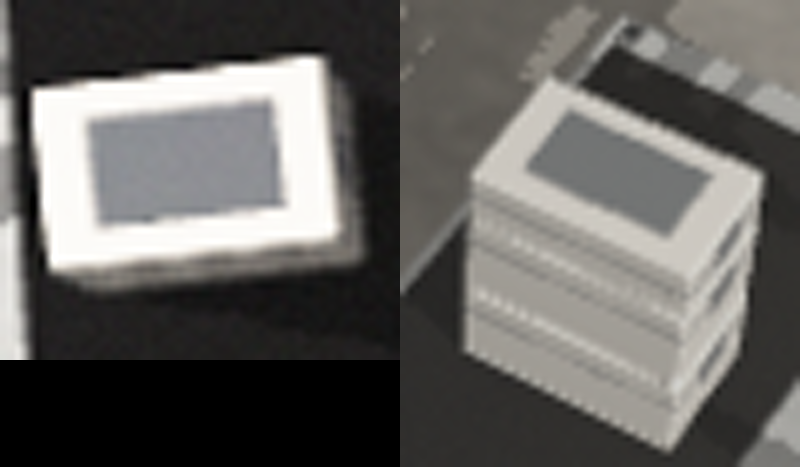

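The column is flush. Next I'll grip the bar, whose middle is at about (589, 280).

Call:
{"fn": "play_rows", "kwargs": {"plan": [[50, -4, -10, 0, 0, 0, 0], [100, -8, -20, 0, 0, 0, 0], [139, -11, -30, 0, 0, 0, 0], [139, -11, -60, 0, 0, 0, 0], [139, -11, -85, 0, 0, 0, 0.3], [139, -11, -94, 0, 0, 0, 0.5], [139, -11, -94, 0, 0, 0, 0.6], [139, -11, -94, 0, 0, 0, 0.6], [139, -11, -94, 0, 0, 0, 1], [139, -11, -94, 0, 0, 0, 1], [139, -11, -94, 0, 0, 0, 1], [139, -11, -94, 0, 0, 0, 1]], "grip_force": 30}}

```text
time: 16.73
tcp_pos: [0.589, 0.2802, 0.2443]
ee_rot: [[-0.093, 0.996, 0.0], [0.996, 0.093, 0.0], [0.0, 0.0, -1.0]]
contact_force: [-0.5, 0.4, 0.1]
opening: 0.179
grip_force: 0.0
```

Call:
{"fn": "play_rows", "kwargs": {"plan": [[0, 0, 0, 0, 0, 0, 1], [0, 0, 0, 0, 0, 0, 1], [0, 0, 0, 0, 0, 0, 1]]}}

```text
time: 17.1
tcp_pos: [0.5891, 0.2802, 0.2443]
ee_rot: [[-0.093, 0.996, 0.0], [0.996, 0.093, 0.0], [0.0, 0.0, -1.0]]
contact_force: [0.5, 0.1, -0.6]
opening: 0.143
grip_force: 30.0
```

Call:
{"fn": "play_rows", "kwargs": {"plan": [[-3, -0.3, 0, 0, 0, 0, 1], [-8, -0.8, 0, 0, 0, 0, 1], [-15, -1.4, 0, 0, 0, 0, 1], [-22, -2.1, 0, 0, 0, 0, 1], [-29, -2.8, 0, 0, 0, 0, 1], [-36, -3.4, 0, 0, 0, 0, 1], [-42, -4, 0, 0, 0, 0, 1], [-46, -4.4, 0, 0, 0, 0, 1], [-49, -4.7, 0, 0, 0, 0, 1], [-50, -4.8, 0, 0, 0, 0, 1], [-50, -4.8, 0, 0, 0, 0, 1], [-50, -4.8, 0, 0, 0, 0, 1]]}}

```text
time: 18.6
tcp_pos: [0.5397, 0.2756, 0.2443]
ee_rot: [[-0.093, 0.996, 0.002], [0.996, 0.093, 0.001], [0.0, 0.002, -1.0]]
contact_force: [6.9, 2.0, -5.3]
opening: 0.145
grip_force: 30.0
```

```bash
python3 - <<'E'
from h import *
s=bot.sense();print(s["tcp_pos"],s["ee_rot"][:,1],s["contact_force"],s["opening"])
im,d=bot.camera("scene"); np.savez("pics/s3.npz",im=im,d=d)
im0=np.load("pics/scene0.npz")["im"]
f=lambda i:cv2.resize(i[250:300,395:435,::-1],(400,500),interpolation=cv2.INTER_CUBIC)
cv2.imwrite("pics/p3.png",np.hstack([f(im0),f(im)]))
E
```

```text
[0.53973336 0.27560482 0.24430886] [0.99567784 0.0928476  0.00222646] [ 6.8542815   2.0298123  -5.28829574] 0.14524567350097467
```

View pics/p3.png

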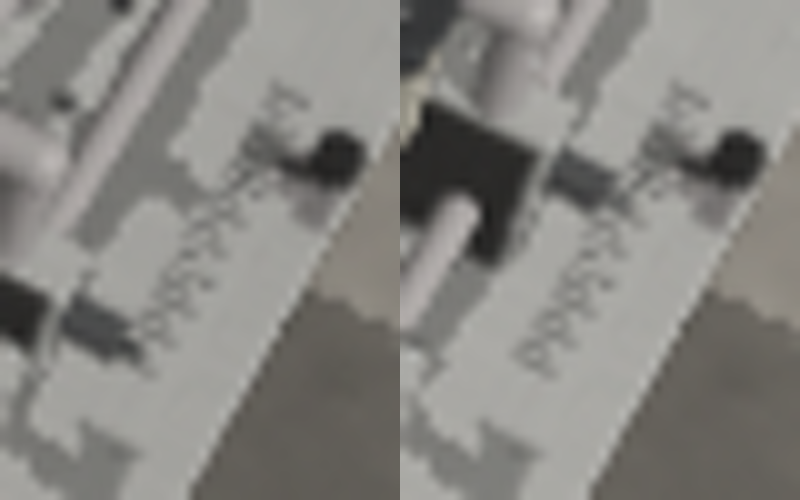

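Left panel (clamp at 0): pointer tip at (140,355). Right panel (pulled 50 mm): tip at (622,205), with the index slide near (665,140) and its knob at (735,160). I'll zoom in with ruler ticks to measure the rest.

```bash
python3 - <<'E'
from h import *
dx=np.array([-np.cos(np.deg2rad(5.4)),-np.sin(np.deg2rad(5.4)),0]); dy=np.array([-np.sin(np.deg2rad(5.4)),np.cos(np.deg2rad(5.4)),0])
def proj(n,X):
    p=bot.camera_params(n); return cv2.projectPoints(np.array([X],float),np.array(p["rvec"],float),np.array(p["tvec"],float),np.array(p["K"]),None)[0].ravel()
tip50=onplane("scene",395+22.2-.05-.5+.05,250+20.5-.5,.146); tip0=onplane("scene",395+14-.45,250+35.5-.45,.146)
print("travel",(tip50-tip0)@dx*1000,(tip50-tip0)@dy*1000,tip0,tip50)
tt=onplane("top",105+80.5/4.8-.5,165+205.5/4.8-.5,.146);print("toptip",tt)
out=[]
for n,f,c,r,w,h,s in(("scene","s3",409,254,27,27,16),("top","top0",108,203,24,39,15)):
    im=np.load("pics/%s.npz"%f)["im"][r:r+h,c:c+w,::-1].astype(np.float32)
    im=np.clip((im-30)*1.6,0,255).astype(np.uint8)
    g=cv2.resize(im,None,fx=s,fy=s,interpolation=cv2.INTER_CUBIC)
    base=tip50-dx*.05 if n=="scene" else tt
    for k in range(50,86,5):
        for o,l in((-.012,.004),(.014,.004)):
            a=[tuple(int(round(q)) for q in ((proj(n,base+dx*k/1000+dy*e)-[c,r]+.5)*s)) for e in(o,o+l)]
            cv2.line(g,a[0],a[1],(0,0,255) if k%10 else (255,0,0),1)
    out.append(g)
H=max(o.shape[0] for o in out)
cv2.imwrite("pics/z4.png",np.hstack([np.pad(o,((0,H-o.shape[0]),(0,0),(0,0))) for o in out]))
d=np.load("pics/scene0.npz")["d"];P=cloud("scene",d)
q=P[258:270,415:436].reshape(-1,3); q=q[q[:,2]>.13]; 
for p in q: print(np.round([(p-tip0)@dx*1000,(p-tip0)@dy*1000,p[2]*1000],1).tolist())
E
```

```text
travel 49.19794107842618 -1.0411600148816649 [0.57979985 0.35469758 0.146     ] [0.53091823 0.3490311  0.146     ]
toptip [0.5853262  0.35036698 0.146     ]
[91.2, -2.4, 144.3]
[91.4, -0.3, 145.9]
[95.9, 1.3, 141.8]
[94.8, 3.6, 144.9]
[94.2, 5.7, 147.4]
[99.7, 7.3, 142.2]
[99.2, 9.5, 144.5]
[102.0, 11.4, 142.7]
[86.1, -3.2, 145.6]
[88.6, -1.3, 144.2]
[92.7, 0.4, 140.7]
[90.1, 2.8, 145.7]
[94.7, 4.5, 141.6]
[94.8, 6.6, 143.2]
[94.8, 8.7, 144.9]
[94.6, 10.8, 146.9]
[-653.0, 75.5, 1088.7]
[79.6, -3.7, 148.8]
[86.9, -2.4, 141.2]
[86.9, -0.3, 142.8]
[86.2, 1.9, 145.5]
[91.2, 3.5, 140.8]
[90.8, 5.7, 143.1]
[90.7, 7.8, 144.9]
[92.0, 9.8, 144.9]
[96.9, 11.5, 140.5]
[81.6, -3.1, 142.6]
[82.2, -1.0, 143.7]
[81.2, 1.2, 146.7]
[84.2, 3.0, 144.6]
[84.2, 5.1, 146.2]
[86.1, 7.0, 145.5]
[89.4, 8.8, 143.1]
[88.1, 11.0, 146.5]
[75.4, -3.7, 145.4]
[78.3, -1.9, 143.4]
[77.1, 0.3, 146.7]
[78.3, 2.3, 146.9]
[81.1, 4.2, 145.0]
[79.2, 6.4, 149.1]
[83.5, 8.1, 145.4]
[85.6, 10.0, 144.5]
[73.1, -2.6, 144.9]
[73.3, -0.5, 146.3]
[76.0, 1.3, 144.6]
[76.4, 3.4, 145.9]
[78.4, 5.3, 145.0]
[79.7, 7.3, 145.0]
[79.3, 9
[... 986 characters left out ...]
 150.6]
[64.2, 10.1, 149.5]
[66.2, 12.0, 148.6]
[62.6, 14.3, 155.0]
[59.4, 16.6, 160.9]
[59.4, 18.7, 162.7]
[60.7, 20.6, 162.6]
[62.3, 22.5, 162.3]
[54.8, -2.7, 146.1]
[57.1, -0.9, 144.9]
[58.2, 1.1, 145.1]
[58.5, 3.2, 146.5]
[60.7, 5.0, 145.4]
[62.3, 7.0, 145.0]
[60.7, 9.2, 148.9]
[61.7, 11.2, 149.2]
[65.7, 12.9, 145.8]
[61.5, 15.3, 153.0]
[58.4, 17.6, 158.8]
[61.0, 19.4, 157.0]
[59.8, 21.5, 160.3]
[63.8, 23.2, 156.8]
[52.1, -3.7, 144.4]
[51.8, -1.5, 146.6]
[53.6, 0.4, 145.9]
[55.8, 2.2, 144.8]
[55.9, 4.3, 146.4]
[60.3, 5.9, 142.3]
[61.4, 7.9, 142.6]
[59.2, 10.2, 147.3]
[59.7, 12.2, 148.4]
[-653.0, 75.5, 1088.7]
[59.4, 16.3, 152.2]
[57.9, 18.5, 156.0]
[59.3, 20.4, 155.8]
[68.6, 21.7, 145.5]
```

View pics/z4.png

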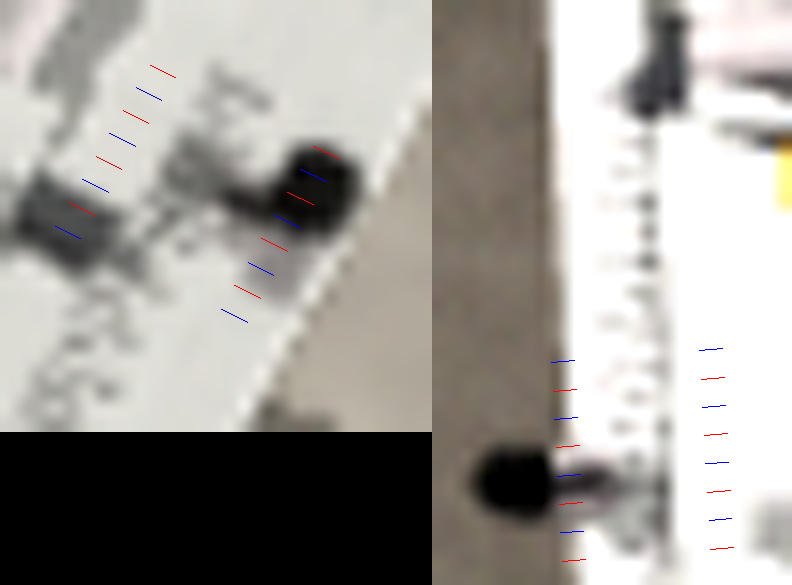

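Top panel: knob centre at about (515,482), slide at roughly y 455–540, pointer near (640,97). The ticks are 5 mm apart. I'll check the pixel values around both.

```bash
python3 - <<'E'
from h import *
np.set_printoptions(linewidth=200)
g=lambda f:np.load("pics/%s.npz"%f)["im"].mean(-1).astype(int)
def show(t,a,r,c):
    print(t,"cols",c,"rows",r); 
    for i in range(*r): print(i,*["%4d"%x for x in a[i,c[0]:c[1]]])
show("scene0 index",g("scene0"),(258,276),(413,434))
show("s3",g("s3"),(264,276),(408,426))
show("scene0 ptr",g("scene0"),(278,292),(399,416))
show("top0 ptr",g("top0"),(202,214),(112,128))
show("top0 index",g("top0"),(230,242),(108,128))
E
```

```text
scene0 index cols (413, 434) rows (258, 276)
258  117  125  162  162  163  163  162  161  158  135  149  155  159  159  160  160  161  161  163  162  161
259  117  124  160  161  161  163  162  162  153  130  124  135  150  159  161  160  160  160  162  161  162
260  120  137  161  160  159  160  161  160  139  135  153  136  128  160  160  160  157  160  160  161  162
261  126  162  162  162  160  159  158  153  151  133  143  159  159  160  160  157  157  160  159  160  162
262  136  162  162  161  162  161  154  121  125  132  153  154  160  159  150  144  147  154  159  159  163
263  162  161  161  162  161  159  139  100   98  114  127  139  160  149   89   66   77  125  150  160  168
264  161  161  161  161  161  155  104  106   95   96  112  142  149  116   41   42   42   53  111  165  146
265  156  162  161  161  160  145  104   89   93   86   84  100   98   59   41   41   42   48   97  164  128
266  126  162  163  162  151  121  124  110  101   90   56   54   59   37   38   41   41   52  100  133  129
267  122  154  162  160  141  144  100  118  130  140   92   69   56   49 
[... 4998 characters left out ...]
4   24   27   16   51   60   61   79   91  110  115   94  189  215  216  214
236   98   99   94   56   29   24   24   35   90  109  115  101  118  133  132  109  192  212  213  211
237   97   96   99   91   75   62   53   68   94  110  122  126  135  141  112  104  195  214  215  214
238   95   94   96   99   93   91   91   94   98  136  187  160  138  139  130  113  194  214  212  212
239   96   97   97   99   94   94   95   98  101  144  204  203  150  123  153  137  175  205  211  211
240  101   98   95   97   95   95   94   98   99  148  203  214  200  195  178  145  168  206  213  211
241  101   99   99   98   94   92   93   94   96  127  200  215  211  193  172  169  177  203  214  216
```

```bash
python3 - <<'E'
from h import *
dx=np.array([-np.cos(np.deg2rad(5.4)),-np.sin(np.deg2rad(5.4)),0]); dy=np.array([-np.sin(np.deg2rad(5.4)),np.cos(np.deg2rad(5.4)),0])
t=onplane("top",120.5,208.9,.146)
for nm,u,v,z in(("line",122,235.1,.146),("line z150",122,235.1,.151),("stem",118,234.7,.153),("knob",113,234.65,.158)):
    p=onplane("top",u,v,z); print(nm,(p-t)@dx*1000,(p-t)@dy*1000)
ts=onplane("scene",408.3,285.2,.146)
for z in(.146,.154,.158,.16):
    p=onplane("scene",428.2,265.2,z); print("knob sc",z,(p-ts)@dx*1000,(p-ts)@dy*1000)
for z in(.150,.153,.156):
    p=onplane("scene",424,265.9,z); print("stem sc",z,(p-ts)@dx*1000,(p-ts)@dy*1000)
E
```

```text
line 69.62080436834279 -0.23959184312123774
line z150 69.98223202564904 -1.8027998114401282
stem 68.22018478820003 7.933700688559042
knob 67.38877718647173 19.293011446627723
knob sc 0.146 77.9921164654047 16.363505162410398
knob sc 0.154 71.79400653902947 16.867695104734416
knob sc 0.158 68.69495157584197 17.11979007589644
knob sc 0.16 67.14542409424811 17.245837561477384
stem sc 0.15 67.4339229932489 9.201450528896835
stem sc 0.153 65.13347167310077 9.414217871983825
stem sc 0.156 62.83302035295266 9.626985215070812
```

Call:
{"fn": "play_rows", "kwargs": {"plan": [[-4, -0.4, 0, 0, 0, 0, 1], [-9, -0.8, 0, 0, 0, 0, 1], [-14, -1.3, 0, 0, 0, 0, 1], [-17, -1.6, 0, 0, 0, 0, 1], [-18.3, -1.7, 0, 0, 0, 0, 1], [-18.3, -1.7, 0, 0, 0, 0, 1], [-18.3, -1.7, 0, 0, 0, 0, 1]]}}

```text
time: 19.52
tcp_pos: [0.5217, 0.2739, 0.2443]
ee_rot: [[-0.093, 0.996, 0.003], [0.996, 0.093, 0.001], [0.0, 0.003, -1.0]]
contact_force: [8.1, 2.8, -6.1]
opening: 0.141
grip_force: 30.0
```

```bash
python3 - <<'E'
from h import *
s=bot.sense();p=s["tcp_pos"];print(p,s["contact_force"],s["opening"],"travel",np.hypot(*(p-[.5891,.2802,0])[:2])*1000)
def show(t,a,r,c):
    print(t,"cols",c,"rows",r); 
    for i in range(*r): print(i,*["%4d"%x for x in a[i,c[0]:c[1]]])
for n in("scene","top"):
    im,d=bot.camera(n); np.savez("pics/%s5.npz"%n,im=im,d=d); g=im.mean(-1).astype(int)
    g0=np.load("pics/%s0.npz"%n)["im"].mean(-1).astype(int)
    if n=="scene": show(n,g,(256,274),(409,430))
    else: show(n,g,(228,242),(108,130))
E
```

```text
[0.5216906  0.27393355 0.24430591] [ 8.1157748   2.82887184 -6.11164565] 0.14122867295159564 travel 67.70003906042221
scene cols (409, 430) rows (256, 274)
256  163  165  166  167  168  168  159  142  168  167  167  166  166  166  166  165  166  165  165  166  166
257  164  162  168  165  165  162  145  168  168  167  166  166  166  161  165  165  166  165  165  166  166
258   96  139  164  163  172  159  161  168  168  168  168  167  163  139  155  161  165  165  165  166  166
259   49   66   97  149  180  115  138  156  164  168  168  167  158  135  128  139  155  165  166  166  165
260   42   46   70  127  129   79   82  105  137  156  164  166  144  140  158  142  132  165  166  165  163
261   41   48   86  122   90   79   79   78   82  103  138  158  156  138  148  165  164  166  166  163  163
262   43   61  112  119   72   76   78   80   79   80   93  125  128  137  158  159  165  165  155  150  152
263   44   75  126  116   90   71   72   76   78   83  103   99  100  117  132  144  165  154   91   67   79
264   48   91  141  130  146  116   89   71   71   79   86   97   98   9
[... 1949 characters left out ...]
8   27   34   34
236   87   84   85   57   33   28   30   33   29   32   31   32   31   32   30   32   29   30   33   31   30   34
237   80   84   82   66   41   31   28   29   30   29   31   31   31   31   30   33   28   33   28   30   30   31
238   80   80   80   76   55   32   28   29   28   28   29   28   31   29   33   31   31   32   28   31   30   28
239   82   80   78   78   61   37   28   29   33   31   32   30   29   30   31   31   31   30   29   31   32   31
240   76   80   78   80   73   51   32   30   31   32   27   30   31   32   30   31   33   31   31   30   30   32
241   63   73   74   74   77   57   37   31   28   33   30   28   32   31   33   28   30   30   31   29   30   30
```

```bash
python3 - <<'E'
from h import *
o=[]
for f in("scene0","scene5"):
    im=np.load("pics/%s.npz"%f)["im"][252:276,411:433,::-1].astype(np.float32)
    im=np.clip((im-35)*1.7,0,255).astype(np.uint8)
    o.append(cv2.resize(im,None,fx=18,fy=18,interpolation=cv2.INTER_CUBIC))
cv2.imwrite("pics/z6.png",np.hstack(o))
E
```

```text
(no output)
```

View pics/z6.png

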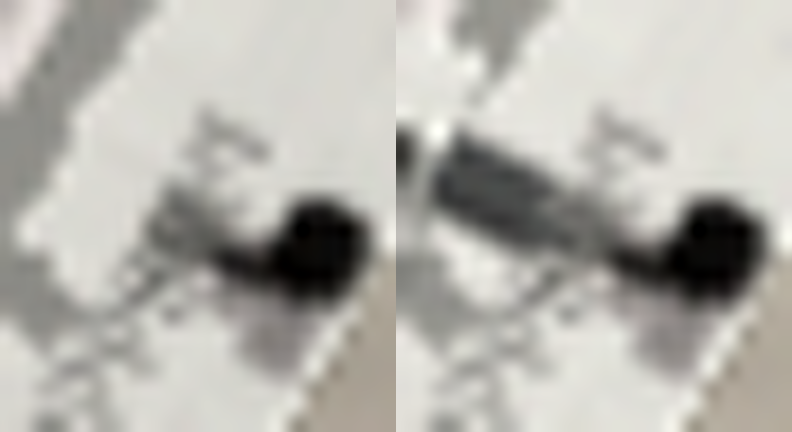

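Right panel: the pointer, now pulled to about 67.7 mm, runs straight at the slide, with its axis passing near (561,221) and the slide's jaw-side edge centred near (561,208). I'll use depth to check how far it's off.

```bash
python3 - <<'E'
from h import *
dx=np.array([-np.cos(np.deg2rad(5.4)),-np.sin(np.deg2rad(5.4)),0]); dy=np.array([-np.sin(np.deg2rad(5.4)),np.cos(np.deg2rad(5.4)),0])
def tab(n,f,R,C,cond,nm):
    z=np.load("pics/%s.npz"%f); P=cloud(n,z["d"])[R[0]:R[1],C[0]:C[1]]; g=z["im"].mean(-1)[R[0]:R[1],C[0]:C[1]]
    off=np.array([.0036,.003,0]) if n=="scene" else np.zeros(3)
    q=P-off-np.array([.5421,.1914,0]); S=np.stack([q@-dx,q@dy,q[...,2]],-1)*1000
    m=cond(S,g)&(z["d"][R[0]:R[1],C[0]:C[1]]>0); v=S[m]
    print(n,f,nm,m.sum(),"mean",v.mean(0).round(1),"sd",v.std(0).round(1),"min",v.min(0).round(1),"max",v.max(0).round(1))
dark=lambda S,g:(g<85)
tab("scene","scene0",(279,286),(401,410),dark,"ptr")
tab("scene","s3",(264,271),(410,418),dark,"ptr50")
tab("scene","scene5",(259,266),(413,420),dark,"ptr68")
tab("top","top0",(202,212),(118,126),lambda S,g:g<105,"ptr")
tab("top","top0",(207,211),(117,122),lambda S,g:g<180,"ptrtip")
tab("scene","scene0",(262,270),(425,434),lambda S,g:(g<60)&(S[...,2]>150)&(S[...,2]<200),"knob")
tab("top","top0",(231,239),(108,116),lambda S,g:(g<60)&(S[...,2]>120),"knob")
tab("scene","scene0",(260,272),(416,426),lambda S,g:(S[...,2]>148.5)&(S[...,2]<157),"slide")
tab("top","top0",(230,242),(116,126),lambda S,g:(S[...,2]>149)&(S[...,2]<175),"slide")
tab("top","top0",(225,242),(116,120),lambda S,g:(S[...,2]<155),"rail")
z=np.load("pics/top0.npz"); P=cloud("top",z["d"])
print("top z rows230-241 cols117-125\n",(P[230:242,116:126,2]*1000).round(0)); print("ptr rows 200-213\n",(P[200:214,116:127,2]*1000).round(0))
E
```

```text
scene scene0 ptr 22 mean [ 52.4 145.2 151.9] sd [3.1 3.9 2.4] min [ 47.5 138.8 147. ] max [ 57.6 152.4 156.2]
scene s3 ptr50 21 mean [  3.9 145.2 152.7] sd [2.8 3.6 1.9] min [ -0.7 139.4 148.9] max [  7.9 151.2 156.2]
scene scene5 ptr68 21 mean [-14.4 145.5 152.8] sd [3.  3.8 2. ] min [-20.2 139.2 145.8] max [-10.2 152.2 155.7]
top top0 ptr 18 mean [ 58.7 151.3 141.5] sd [ 6.3  4.7 16.1] min [ 50.8 143.7 106.3] max [ 70.  161.7 156.2]
top top0 ptrtip 8 mean [ 53.9 155.5 149.9] sd [2.6 2.8 3.2] min [ 49.9 152.5 145.7] max [ 58.3 160.5 154.5]
scene scene0 knob 18 mean [-15.  173.  161.5] sd [3.1 2.9 3.2] min [-21.3 167.5 152.8] max [-10.3 177.8 166.2]
top top0 knob 20 mean [-13.8 174.7 159.9] sd [2.9 3.4 5.3] min [-18.9 170.3 145.5] max [ -9.3 180.4 169.1]
scene scene0 slide 14 mean [-17.5 164.6 150.2] sd [6.1 4.2 1.5] min [-30.5 152.6 148.6] max [ -9.2 171.6 153.3]
top top0 slide 6 mean [-14.  165.2 150.6] sd [5.6 3.1 0.8] min [-22.7 161.9 149.9] max [ -7.2 170.5 152.3]
top top0 rail 67 mean [ -6.5 179.2 110.7] sd [13.9 22.1 61.8] min [-30.4 161.9  -3.5] max [ 25.6 221.4 152.3]
top z 
[... 1690 characters left out ...]
4.  204.]
 [ 143.  145.  145.  147.  138.  144.  131.  126.  118.  205.  204.]
 [ 146.  142.  148.  143.  141.  137.  129.  118.  115.  205.  205.]
 [ 147. 1438.  143.  144.  147.  145. 1438.  106.  156.  202.  205.]
 [ 150.  144.  140.  142.  145.  151.  152.  150.  154.  202.  199.]
 [ 149.  140.  143.  143.  149.  152.  150.  146.  146.  160.  165.]
 [ 143.  145.  143.  146.  147.  155.  152.  153.  154.  160.  163.]
 [ 143.  144.  141.  144.  147.  154.  145.  148.  147.  164.  163.]
 [ 142.  142.  147.  147.  143.  146.  142.  105.  114.  102.  163.]
 [ 141.  143.  141.  143.  145.  148.  142.  104.  108.  108.  110.]
 [ 145.  141.  144.  145.  149.  147.  141.  107.  104.  113.  102.]]
```

Call:
{"fn": "play_rows", "kwargs": {"plan": [[-0.5, 0, 0, 0, 0, 0, 1], [-0.5, 0, 0, 0, 0, 0, 1], [-0.5, 0, 0, 0, 0, 0, 1], [-0.5, 0, 0, 0, 0, 0, 1]]}}

```text
time: 20.12
tcp_pos: [0.5213, 0.2739, 0.2443]
ee_rot: [[-0.093, 0.996, 0.003], [0.996, 0.093, 0.001], [0.0, 0.003, -1.0]]
contact_force: [7.7, 3.2, -8.2]
opening: 0.146
grip_force: 30.0
```

```bash
python3 - <<'E'
from h import *
s=bot.sense();p=s["tcp_pos"];print(s["time"],s["contact_force"],s["grip_force"],"travel",np.hypot(*(p-[.5891,.2802,0])[:2])*1000)
im,d=bot.camera("scene");print(fitrect("scene",d,(579,103),7.,.216,zlo=.012))
g=abs(im[255:275,420:434].astype(int)-np.load("pics/scene0.npz")["im"][255:275,420:434]).max();print("index region change",g)
print(bot.finish_job())
E
```

```text
20.125 [ 7.70135683  3.17503027 -8.23249481] 29.99888777732849 travel 68.06053611693912
(array([580.05, 103.22,   8.64]), np.float64(93.9))
index region change 9
the job is handed in; nothing more can be done
None
```

The job is handed in at 20 s: both cases are stacked flush on the base to within about 1.5 mm, and the gripper is holding the clamp at about 68 mm, my best reading of the index, give or take about 1.5 mm since the index line itself couldn't be seen sharply.

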